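Make up the dressing tray

TASK

Make up the dressing tray: stand the two lidded jars upright in the ring holders, the large jar in the wide one and the small jar in the narrow one, and slide the full-height case that stands alone on the counter down between the two cases in the blue rack, until all three stand upright side by side on the rack's floor. Leave the look-alikes, the open pot and the short case, standing where they are, and do not lift the two cases out of the rack.

Things in the scene. Friction and masses are not known exactly. Their poses are not given: they have to be found in the camera images.
- rack: blue plastic rack for upright cases, 90 (x) x 98 (y), fixed in the steel tray; origin at the centre of its underside, z up. Floor 3 thick; bay inside 80 (x) x 88 (y); its two y end walls are 45 high, its two x end walls 22. Two cases stand in it with a gap between; a third fits when they are pushed apart. Sizes in mm.
- holder_wide: blue ring-shaped jar holder, the wider: outer diameter 94, inner 84, 20 high, floor 3 thick; origin at the centre of its underside, z up. Rack and both holders are fixed, share one yaw, and stand in a row along y, 106 apart, in any order, in a steel tray of 130 x 335 with a 14 high rim. Sizes in mm.
- holder_narrow: blue plastic ring-shaped jar holder, the narrower one: outer diameter 72, inner diameter 62, 20 high, floor 3 thick; origin at the centre of its underside, z up. Fixed in the steel tray. Sizes in mm.
- case_left: upright cream plastic case, 60 long (its x) x 24 thick (y) x 80 high, origin at the centre of its underside, z up, 0.12 kg. Foot bevelled (16 thick at the bottom, 24 from 4 up), top too (12 thick at the top, 24 from 6 down). Loose in the rack, on the +y side of its middle, x along the rack's x, 16 to 20 of gap to case_right; slides aside at a few newtons. Sizes in mm.
- case_right: upright cream plastic case, 60 long (its x) x 24 thick (y) x 80 high, origin at the centre of its underside, z up, 0.12 kg. Foot bevelled (16 thick at the bottom, 24 from 4 up), top too (12 thick at the top, 24 from 6 down). Loose in the rack, on the -y side of its middle. Sizes in mm.
- case_loose: upright cream plastic case, 60 long (its x) x 24 thick (y) x 80 high, origin at the centre of its underside, z up, 0.12 kg. Foot bevelled (16 thick at the bottom, 24 from 4 up), top too (12 thick at the top, 24 from 6 down). Like the two in the rack, but standing alone on the counter in front of the tray, yaw within 0.5 rad. Sizes in mm.
- jar_large: closed white plastic jar with lid, cylinder of diameter 62 and 72 high, on top a knob of diameter 18 reaching up to 86; origin at the centre of its underside, z up. About 0.16 kg. Stands on the counter. Sizes in mm.
- jar_small: closed white plastic jar with lid, cylinder of diameter 42 and 64 high, on top a knob of diameter 18 reaching up to 78; origin at the centre of its underside, z up. About 0.09 kg. Stands on the counter. Sizes in mm.
- pot_open: look-alike that stays: open white plastic pot, no lid and no knob, diameter 62, 68 high; origin at the centre of its underside, z up. Stands loose on the counter. Sizes in mm.
- case_short: look-alike that stays: cream plastic case, 60 x 24 like the others but only 45 high; origin at the centre of its underside, z up. Stands loose on the counter. Sizes in mm.
Things that resemble listed ones, but are neither listed nor needed, are in the scene too. What is shaped like the case_loose but pink is not meant.

How it is judged:
By the outcome, as a careful person would: the job done as asked, in the order asked, and still so for the second after the job is handed in, with the robot touching nothing.
It also fails if it takes over 93 s, if anything falls off the work surface, if the arm or the gripper's body presses on something with over 40 N, if the wrist force passes 120 N, or if a joint passes its speed limit or range.

ROBOT

A 6-joint arm with a two-finger parallel gripper is mounted at the origin on the work surface. World frame = base frame: x ahead of the robot, y to its left, z up, the work surface at z = 0. Lengths are in m, angles in degrees, forces in N, time in s.
With the tool pointing down it reaches from about 0.3 to 0.75 m from the base axis. Payload 8.5 kg.
Tool frame: the origin (TCP) lies midway between the tips of the shut fingers; the grasp point (between the pads) lies 19 mm behind it (env.hold_point_z is the distance from the TCP to the grasp point, in m); z points along the fingers, y is the line along which they close (so a half turn about z gives the same grasp; the last joint's range is limited). The gripper opens to 85 mm and grips with 20 to 120 N. Pads are 22 mm wide; open, the fingers measure 114 mm over their backs; the gripper's body (76 mm by 85 mm) begins 54 mm behind the grasp point. The pads swing forward as they close: fully open they stand 13 mm farther back than shut.
Start: joints at [57.852, 21.807, 74.336, -0, 83.858, -12.336], TCP at [0.186, 0.517, 0.231] pointing down, gripper open.
Joint ranges: [-178.18, 178.18], [-50.72, 133.34], [12.68, 142.11], [-81.47, 261.47], [9.98, 163.14], [-165.26, 165.26]. Speed limits (degrees/s): [136.94, 136.94, 180, 180, 180, 180].

INTERFACE

Orientations are given as a 3x3 rotation matrix whose columns are the frame's x, y, z axes.
In Python, from rig import observe, get_image, camera_info, env gives the robot as it stands.
- The arm moves only by the tool drive_tool, never from a script. Its arguments are lists of equal length, an entry for each row: "offset": the shift along the tool's x, y, z in units of 40 mm (1.0 is 40 mm), a list of three; "turn": the turn, a rotation vector about the tool's x, y, z in units of 6 degrees (1.0 is 6 degrees), a list of three; "hand": the opening, from 0 (shut) to 1 (fully open). A call has exactly 10 rows; each row shifts and turns the commanded pose from where the row before left it, along the tool's axes as they then stand; what a row does not reach is not made up. A row lasts 1/8 s, in which the tool goes at most 62.5 mm and 10.7 degrees, less where a joint would pass 70% of its speed; a pose out of reach is approached as far as the arm can. A call is refused whole if a number of a shift passes 1 or a number of a turn 1, either way. A call with a gripper value outside its range is refused whole. The fingers move at their own pace and stop on an object; "newtons" is the grip in N (left out, the last holds). Time passes only in rows, so rows that do not move let the fingers close, or fill a call up. It gives the time, the measured TCP pose, the force, the opening and the grip force at its end, in the units of the state.
- observe(): the state, without advancing time (a new reading comes with each control period).
- get_image(name): name is "side" or "top" or "wrist"; returns the picture (384x512x3 uint8, blue, green, red); there is no depth.
- camera_info(name): a dict with "fx", "fy", "cx", "cy" (pixels), "world_to_cam" (4x4, takes a point from world to camera coordinates). Camera axes: x right, y down, z forward; pixel columns grow to the right and rows downward; lengths in m; the calibration is good to about 2 mm. A picture is of the moment at which its call begins: read the wrist's pose just before it. camera_info takes no time and is no camera call; for the wrist camera it gives the pose at the moment of the call.
- env.close_job(): hands the job in; it is judged then, once.
The state is a dict: "time_s": time; "q": joint angles; "qvel": joint speeds; "joint_efforts": joint torques, N m; "position": TCP position; "tool_rot": TCP orientation; "ft_force": force on the tool from outside, world axes, zero at the start; "wrist_torque": the same for the moment, N m; "grip_width": finger opening in m; "gripper_force": force on a finger pad.
Only numpy, scipy, OpenCV 4.12 (cv2) and the standard library are available. Lean on these libraries where they do the work, as an engineer would, in place of code of your own. Each camera call takes 0.05 s, during which the arm holds its last target. There are 200 camera calls.

## Working session

There is one attempt and no reset: what is moved stays moved. The work goes in short steps, Python scripts to look and compute and a tool call to move; the robot and the scene stay as the last step left them, time stands still between calls to the robot, and variables do not carry over. Pictures are saved under pics/ and viewed, at most 14 in all, crops included, and the job is handed in when it is done.

Besides the shell and the picture viewer there is one more tool, called after "Emit:" by a JSON object that holds its "name" and its "arguments". drive_tool: Moves the arm, as the interface text tells. Its arguments: {"type":"object","properties":{"offset":{"type":"array"},"turn":{"type":"array"},"hand":{"type":"array"},"newtons":{"type":"number"}},"required":["offset","turn","hand"]}

```bash
ls; mkdir -p pics
python3 - <<'E'
from rig import observe,get_image,camera_info,env
import cv2
for n in ("top","side"):
    cv2.imwrite(f"pics/{n}0.png",get_image(n))
    print(n,camera_info(n))
print(observe())
E
```

```text
pics
top {'fx': 411.98976406512, 'fy': 411.98976406512, 'cx': 256.20389073954607, 'cy': 194.18279809928575, 'world_to_cam': array([[-0.00113211, -0.99999705, -0.00214837,  0.05594671],
       [-0.99206465,  0.00139323, -0.12572107,  0.53656233],
       [ 0.12572369,  0.00198899, -0.9920633 ,  0.92887456],
       [ 0.        ,  0.        ,  0.        ,  1.        ]])}
side {'fx': 365.38801394351617, 'fy': 365.38801394351617, 'cx': 258.3765467786452, 'cy': 196.4398761390121, 'world_to_cam': array([[ 0.86566355, -0.50062157,  0.00215955, -0.43000825],
       [-0.38548916, -0.66931904, -0.63514576,  0.24303798],
       [ 0.3194131 ,  0.54899005, -0.77238928,  0.88330499],
       [ 0.        ,  0.        ,  0.        ,  1.        ]])}
{'time_s': 0.1, 'q': array([ 5.78540464e+01,  2.18388378e+01,  7.43767797e+01,  2.41535839e-04,
        8.38603436e+01, -1.23377546e+01]), 'qvel': array([ 0.12909168, -0.14315905, -0.06345142, -0.01302302, -0.05858602,
        0.01064919]), 'joint_efforts': array([ 3.97557291e-03, -4.49216509e+01, -2.31655455e+01, -1.52659572e-04,
        3.63361942e-03, -7.11754495e-06]), 'position': array([0.18626171, 0.51723263, 0.2307789 ]), 'tool_rot': array([[-9.40832030e-01,  3.38872525e-01, -7.08961618e-04],
       [ 3.38873144e-01,  9.40831407e-01, -1.12029315e-03],
       [ 2.87376787e-04, -1.29425574e-03, -9.99999121e-01]]), 'ft_force': array([ 0.31884359, -0.24230974,  0.38526244]), 'wrist_torque': array([ 0.00326133,  0.01995503, -0.0042145 ]), 'gripper_force': 0.0, 'grip_width': 0.0855947839548023}
```

View pics/top0.png

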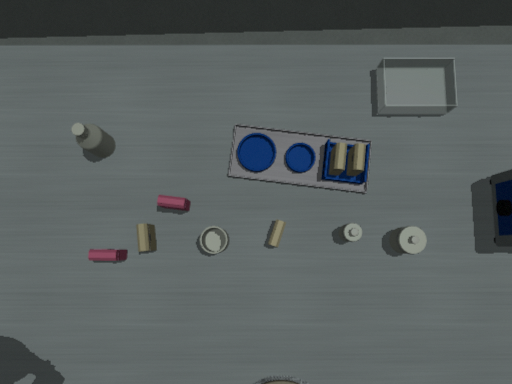

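View pics/side0.png

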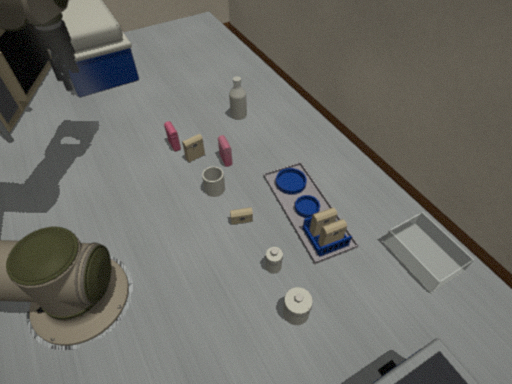

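The top view shows the wide ring (256,153), narrow ring (300,158), rack (347,162), small jar (353,232), large jar (412,240), tall loose case (144,238), short case (276,234) and open pot (213,240). I'll zoom in to measure.

```bash
cat > h.py <<'E'
import numpy as np,cv2
from rig import observe,get_image,camera_info,env
def ray(n,uv,z,ci=None):
    c=ci or camera_info(n);T=c["world_to_cam"];R=T[:3,:3];o=-R.T@T[:3,3]
    d=R.T@np.array([(uv[0]-c["cx"])/c["fx"],(uv[1]-c["cy"])/c["fy"],1])
    return (o+d*(z-o[2])/d[2])
def proj(c,p):
    T=c["world_to_cam"];q=T[:3,:3]@np.array(p)+T[:3,3]
    return np.array([c["fx"]*q[0]/q[2]+c["cx"],c["fy"]*q[1]/q[2]+c["cy"]])
E
python3 - <<'E'
from h import *
im=cv2.imread("pics/top0.png")
a=cv2.resize(im[120:200,225:375],None,fx=5,fy=5,interpolation=cv2.INTER_CUBIC)
cv2.imwrite("pics/t1.png",cv2.convertScaleAbs(a,alpha=1.5))
b=[im[218:266,130-10:130+60],im[218:266,330:400],im[218:266,375:445]]
b=[cv2.resize(x,None,fx=5,fy=5,interpolation=cv2.INTER_CUBIC) for x in b]
c=np.vstack([np.hstack(b[:2]),np.hstack([b[2],b[2]*0])])
cv2.imwrite("pics/t2.png",cv2.convertScaleAbs(c,alpha=1.3))
E
```

```text
(no output)
```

View pics/t1.png

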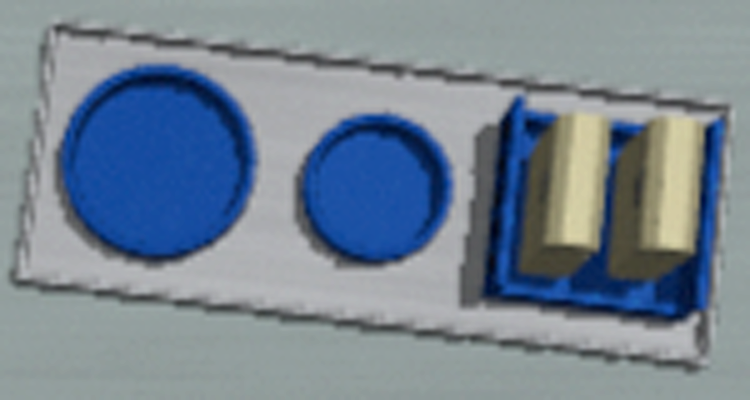

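View pics/t2.png

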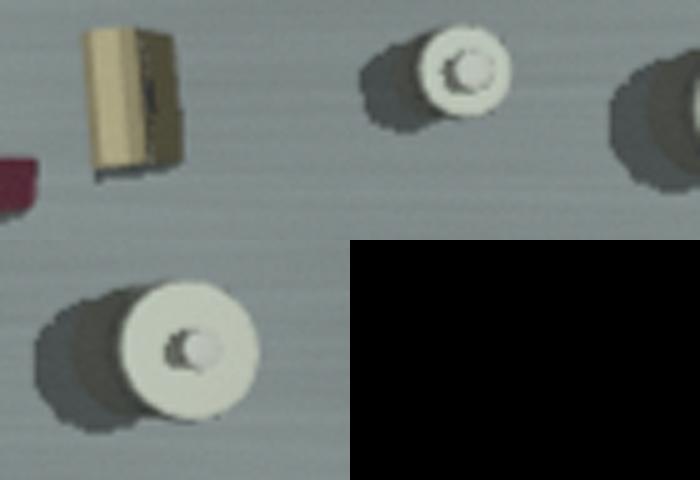

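Run:
```python
from h import *
f=lambda p,x0,y0:(p[0]/5+x0-.4,p[1]/5+y0-.4)
c=camera_info("top")
P=lambda p,x0,y0,z:ray("top",f(p,x0,y0),z,c)[:2].round(4)
t=lambda p,z:P(p,225,120,z)
co=[t(p,.014) for p in [(52,28),(730,103),(703,368),(15,280)]]
print("tray",co,np.mean(co,0))
e=co[0]+co[3]-co[1]-co[2];print("yaw",np.degrees(np.arctan2(-e[0],e[1])),np.linalg.norm(e)/2)
print("wide",t((159,163),.02),"narrow",t((377,188),.02))
print("rack corners",[t(p,z) for p,z in [((520,98),.045),((722,118),.045),((490,298),.045),((700,315),.045)]])
print("caseA tops",[t(p,.077) for p in [(580,113),(573,247)]],"B",[t(p,.077) for p in [(677,118),(668,250)]])
print("L",P((190,110),375,218,.072),"S",P((117,72),330,218,.064))
print("loose",[P(p,120,218,.078) for p in [(112,29),(120,166)]])
for p in [(213,240)]:print("pot",ray("top",p,.068,c))
for p in [(276,220),(276,234)]:print("short",ray("top",p,.045,c))
```

```text
tray [array([0.7087, 0.1068]), array([ 0.6707, -0.2222]), array([ 0.5412, -0.2047]), array([0.5842, 0.1239])] [ 0.6262  -0.04905]
yaw -7.022047519824387 0.33128490759465634
wide [0.64   0.0547] narrow [ 0.6276 -0.0498]
rack corners [array([ 0.6652, -0.1149]), array([ 0.6554, -0.2094]), array([ 0.57  , -0.0988]), array([ 0.5619, -0.1959])]
caseA tops [array([ 0.6497, -0.1363]), array([ 0.588 , -0.1315])] B [array([ 0.6473, -0.1801]), array([ 0.5865, -0.1741])]
L [ 0.4301 -0.2905] S [ 0.4473 -0.1612]
loose [array([0.4663, 0.3077]), array([0.4063, 0.3022])]
pot [0.4297945  0.15134598 0.068     ]
short [0.47553449 0.0099507  0.045     ]
short [0.44358968 0.01017983 0.045     ]
```

```bash
cat >> h.py <<'E'
def plan(target,yaw,n,show=True):
    "n rows from the measured pose to TCP target with tool y at yaw (deg), tool down"
    s=observe();R=s["tool_rot"].copy();p=s["position"];d=(np.array(target)-p)/n/.04
    from scipy.spatial.transform import Rotation as Ro
    y=np.radians(yaw);c,sn=np.cos(y),np.sin(y)
    G=np.array([[-sn,c,0],[c,sn,0],[0,0,-1.]]).T.copy()
    G=np.column_stack([np.cross([c,sn,0],[0,0,-1]),[c,sn,0],[0,0,-1]])
    w=Ro.from_matrix(R.T@G).as_rotvec(degrees=True)/n/6
    off=[]
    for i in range(n):
        off.append((R.T@d).round(2).tolist());R=R@Ro.from_rotvec(w*6,degrees=True).as_matrix()
    print("t",round(s["time_s"],2),"p",p.round(4),"yaw",np.degrees(np.arctan2(R[1,1],R[0,1])).round(1) and np.degrees(np.arctan2(s["tool_rot"][1,1],s["tool_rot"][0,1])).round(2))
    print(off,"\nturn",w.round(2).tolist())
E
python3 -c "
from h import *
plan([.40,-.29,.23],-7,20)"
```

```text
t 0.1 p [0.1863 0.5172 0.2308] yaw 70.19
[[-0.59, -0.86, 0.0], [-0.65, -0.82, 0.0], [-0.7, -0.77, 0.0], [-0.75, -0.72, 0.0], [-0.8, -0.67, 0.0], [-0.84, -0.61, 0.0], [-0.88, -0.56, 0.0], [-0.92, -0.5, 0.0], [-0.95, -0.43, 0.0], [-0.98, -0.37, 0.0], [-1.0, -0.3, 0.0], [-1.02, -0.23, 0.0], [-1.03, -0.16, 0.0], [-1.04, -0.09, 0.0], [-1.04, -0.02, 0.0], [-1.04, 0.05, 0.0], [-1.04, 0.12, 0.0], [-1.03, 0.19, 0.0], [-1.01, 0.25, 0.0], [-0.99, 0.32, 0.0]] 
turn [-0.0, 0.0, 0.64]
```

Emit:
{"name": "drive_tool", "arguments": {"offset": [[-0.59, -0.86, 0], [-0.65, -0.82, 0], [-0.7, -0.77, 0], [-0.75, -0.72, 0], [-0.8, -0.67, 0], [-0.84, -0.61, 0], [-0.88, -0.56, 0], [-0.92, -0.5, 0], [-0.95, -0.43, 0], [-0.98, -0.37, 0]], "turn": [[0, 0, 0.64], [0, 0, 0.64], [0, 0, 0.64], [0, 0, 0.64], [0, 0, 0.64], [0, 0, 0.64], [0, 0, 0.64], [0, 0, 0.64], [0, 0, 0.64], [0, 0, 0.64]], "hand": [1, 1, 1, 1, 1, 1, 1, 1, 1, 1]}}

```text
time_s: 1.35
position: [0.2933, 0.1128, 0.2313]
tool_rot: [[-0.525, 0.851, 0.0], [0.851, 0.525, -0.0], [-0.0, 0.0, -1.0]]
ft_force: [0.4, 0.7, 0.3]
grip_width: 0.0855
gripper_force: 0.0
```

Emit:
{"name": "drive_tool", "arguments": {"offset": [[-1, -0.3, 0], [-1, -0.23, 0], [-1, -0.16, 0], [-1, -0.09, 0], [-1, -0.02, 0], [-1, 0.05, 0], [-1, 0.12, 0], [-1, 0.19, 0], [-1, 0.25, 0], [-1, 0.32, 0]], "turn": [[0, 0, 0.64], [0, 0, 0.64], [0, 0, 0.64], [0, 0, 0.64], [0, 0, 0.64], [0, 0, 0.64], [0, 0, 0.64], [0, 0, 0.64], [0, 0, 0.64], [0, 0, 0.64]], "hand": [1, 1, 1, 1, 1, 1, 1, 1, 1, 1]}}

```text
time_s: 2.6
position: [0.4005, -0.2806, 0.231]
tool_rot: [[0.117, 0.993, -0.0], [0.993, -0.117, 0.001], [0.0, -0.0, -1.0]]
ft_force: [0.1, 0.3, 1.4]
grip_width: 0.0852
gripper_force: 0.0
```

```bash
python3 -c "
from h import *
c=camera_info('wrist');im=get_image('wrist');cv2.imwrite('pics/w1.png',im);np.save('w1.npy',c)
print(observe()['position'],ray('wrist',(256,192),.07,c), proj(c,[.430,-.2905,.072]),proj(c,[.4473,-.1612,.064]))
plan([.43,-.29,.15],-7,5)"
```

```text
[ 0.40140096 -0.28491895  0.23063346] [ 0.39871214 -0.29458848  0.07      ] [288.40116071 184.69722388] [294.14704901  34.84148594]
t 2.65 p [ 0.4014 -0.2849  0.2306] yaw -7.03
[[-0.01, 0.14, 0.4], [-0.01, 0.14, 0.4], [-0.01, 0.14, 0.4], [-0.01, 0.14, 0.4], [-0.01, 0.14, 0.4]] 
turn [0.0, 0.0, -0.0]
```

View pics/w1.png

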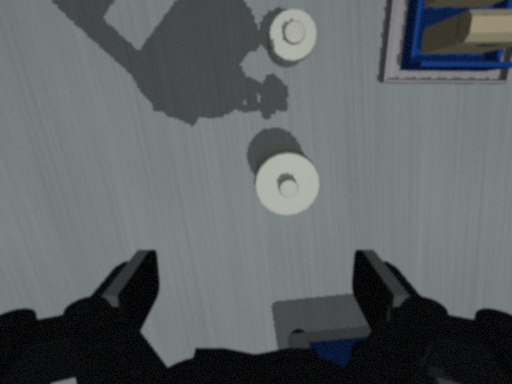

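The wrist view puts the large lid at (287,184), the small one at (293,36), and the tray edge level at row 82. All are within about 1 mm of the estimates, so I'll descend on the large jar.

Emit:
{"name": "drive_tool", "arguments": {"offset": [[-0.05, 0.36, 0.5], [-0.04, 0.36, 0.7], [0, 0, 0.9], [0, 0, 0.9], [0, 0, 0.9], [0, 0, 0.7], [0, 0, 0.4], [0, 0, 0.17], [0, 0, 0], [0, 0, 0]], "turn": [[0, 0, 0], [0, 0, 0], [0, 0, 0], [0, 0, 0], [0, 0, 0], [0, 0, 0], [0, 0, 0], [0, 0, 0], [0, 0, 0], [0, 0, 0]], "hand": [1, 1, 1, 1, 1, 1, 1, 1, 1, 0.3], "newtons": 40}}

```text
time_s: 3.9
position: [0.4288, -0.2865, 0.0252]
tool_rot: [[0.115, 0.993, 0.001], [0.993, -0.115, -0.001], [-0.001, 0.001, -1.0]]
ft_force: [0.5, -0.1, -0.2]
grip_width: 0.0696
gripper_force: 0.0
```

Emit:
{"name": "drive_tool", "arguments": {"offset": [[0, 0, 0], [0, 0, 0], [0, 0, 0], [0, 0, 0], [0, 0, 0], [0, 0, -0.2], [0, 0, -0.6], [0, 0, -0.8], [0, 0, -0.8], [0, 0, -0.6]], "turn": [[0, 0, 0], [0, 0, 0], [0, 0, 0], [0, 0, 0], [0, 0, 0], [0, 0, 0], [0, 0, 0], [0, 0, 0], [0, 0, 0], [0, 0, 0]], "hand": [0, 0, 0, 0, 0, 0, 0, 0, 0, 0], "newtons": 40}}

```text
time_s: 5.15
position: [0.4285, -0.2862, 0.1463]
tool_rot: [[0.115, 0.993, 0.001], [0.993, -0.115, -0.001], [-0.001, 0.001, -1.0]]
ft_force: [0.7, -0.2, -1.7]
grip_width: 0.0612
gripper_force: 44.0
```

```bash
python3 -c "
from h import *
plan([.64,.0547,.15],-7,10);s=observe();print(s['grip_width'],s['gripper_force'])"
```

```text
t 5.15 p [ 0.4285 -0.2862  0.1463] yaw -6.61
[[0.91, 0.43, -0.01], [0.91, 0.43, -0.01], [0.91, 0.43, -0.01], [0.91, 0.43, -0.01], [0.91, 0.42, -0.01], [0.91, 0.42, -0.01], [0.91, 0.42, -0.01], [0.91, 0.42, -0.01], [0.91, 0.42, -0.01], [0.91, 0.42, -0.01]] 
turn [0.0, 0.0, 0.01]
0.06123458826443231 44.011035561561584
```

Emit:
{"name": "drive_tool", "arguments": {"offset": [[0.6, 0.28, 0], [0.9, 0.42, 0], [1, 0.47, 0], [1, 0.47, 0], [1, 0.47, 0], [1, 0.47, 0], [1, 0.47, 0], [1, 0.47, 0], [1, 0.46, 0], [0.6, 0.28, 0]], "turn": [[0, 0, 0], [0, 0, 0], [0, 0, 0], [0, 0, 0], [0, 0, 0], [0, 0, 0], [0, 0, 0], [0, 0, 0], [0, 0, 0], [0, 0, 0]], "hand": [0, 0, 0, 0, 0, 0, 0, 0, 0, 0]}}

```text
time_s: 6.4
position: [0.6401, 0.0576, 0.1447]
tool_rot: [[0.114, 0.994, -0.0], [0.994, -0.114, 0.0], [0.0, -0.0, -1.0]]
ft_force: [0.7, -1.0, -1.4]
grip_width: 0.0613
gripper_force: 44.0
```

```bash
python3 -c "
from h import *
c=camera_info('wrist');im=get_image('wrist');cv2.imwrite('pics/w2.png',im)
print(proj(c,[.64,.0547,.02]),proj(c,[.6276,-.0498,.02]))
plan([.64,.058,.10],-7,1)"
```

```text
[256.45289133 190.9182756 ] [255.85028892 299.82950157]
t 6.45 p [0.641  0.0597 0.1445] yaw -6.45
[[-0.05, -0.02, 1.11]] 
turn [0.0, -0.01, 0.09]
```

View pics/w2.png

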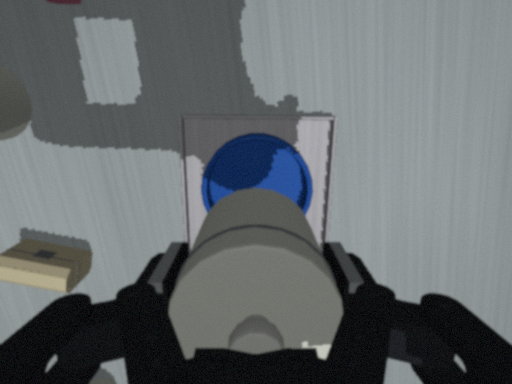

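Emit:
{"name": "drive_tool", "arguments": {"offset": [[0.03, -0.02, 0.4], [0, 0, 0.6], [0, 0, 0.6], [0, 0, 0.5], [0, 0, 0.4], [0, 0, 0.2], [0, 0, 0.1], [0, 0, 0.03], [0, 0, 0.02], [0, 0, 0]], "turn": [[0, 0, 0], [0, 0, 0], [0, 0, 0], [0, 0, 0], [0, 0, 0], [0, 0, 0], [0, 0, 0], [0, 0, 0], [0, 0, 0], [0, 0, 0]], "hand": [0, 0, 0, 0, 0, 0, 0, 0, 0, 0]}}

```text
time_s: 7.7
position: [0.6393, 0.057, 0.0315]
tool_rot: [[0.115, 0.993, 0.001], [0.993, -0.115, -0.0], [-0.0, 0.001, -1.0]]
ft_force: [-2.7, 0.1, 5.5]
grip_width: 0.061
gripper_force: 44.3
```

Emit:
{"name": "drive_tool", "arguments": {"offset": [[0, 0, 0], [0, 0, 0], [0, 0, 0], [0, 0, -0.3], [0, 0, -0.7], [0, 0, -1], [0, 0, -1], [0, 0, -0.8], [-0.6, -0.4, -0.3], [-0.9, -0.7, 0]], "turn": [[0, 0, 0], [0, 0, 0], [0, 0, 0], [0, 0, 0], [0, 0, 0], [0, 0, 0], [0, 0, 0], [0, 0, 0], [0, 0, 0], [0, 0, 0]], "hand": [1, 1, 1, 1, 1, 1, 1, 1, 1, 1]}}

```text
time_s: 8.95
position: [0.5887, 0.0022, 0.1963]
tool_rot: [[0.114, 0.994, 0.004], [0.994, -0.114, -0.001], [-0.0, 0.004, -1.0]]
ft_force: [-0.1, -1.1, -0.5]
grip_width: 0.0853
gripper_force: 0.0
```

```bash
python3 -c "
from h import *
plan([.447,-.163,.196],-7,6)"
```

```text
t 8.95 p [0.5887 0.0022 0.1963] yaw -6.53
[[-0.75, -0.51, -0.0], [-0.75, -0.51, 0.0], [-0.75, -0.51, 0.0], [-0.75, -0.51, 0.0], [-0.75, -0.5, 0.0], [-0.75, -0.5, 0.0]] 
turn [0.01, 0.0, 0.01]
```

Emit:
{"name": "drive_tool", "arguments": {"offset": [[-0.9, -0.6, 0], [-1, -0.68, 0], [-1, -0.68, 0], [-0.9, -0.6, 0], [-0.5, -0.34, 0], [0, 0, 0.5], [0, 0, 0.7], [0, 0, 0.7], [0, 0, 0], [0, 0, 0]], "turn": [[0, 0, 0], [0, 0, 0], [0, 0, 0], [0, 0, 0], [0, 0, 0], [0, 0, 0], [0, 0, 0], [0, 0, 0], [0, 0, 0], [0, 0, 0]], "hand": [1, 1, 1, 1, 1, 1, 1, 1, 1, 1]}}

```text
time_s: 10.2
position: [0.454, -0.1554, 0.1199]
tool_rot: [[0.115, 0.993, 0.002], [0.993, -0.115, -0.001], [-0.001, 0.002, -1.0]]
ft_force: [1.4, -0.1, 0.2]
grip_width: 0.0854
gripper_force: 0.0
```

```bash
python3 -c "
from h import *
plan([.447,-.162,.020],-7,1)"
```

```text
t 10.2 p [ 0.454  -0.1554  0.1199] yaw -6.61
[[-0.18, -0.16, 2.5]] 
turn [0.02, 0.01, 0.06]
```

Emit:
{"name": "drive_tool", "arguments": {"offset": [[-0.18, -0.16, 0.2], [0, 0, 0.6], [0, 0, 0.7], [0, 0, 0.6], [0, 0, 0.3], [0, 0, 0.1], [0, 0, 0], [0, 0, 0], [0, 0, 0], [0, 0, 0]], "turn": [[0, 0, 0], [0, 0, 0], [0, 0, 0], [0, 0, 0], [0, 0, 0], [0, 0, 0], [0, 0, 0], [0, 0, 0], [0, 0, 0], [0, 0, 0]], "hand": [1, 1, 1, 1, 1, 1, 0.8, 0, 0, 0], "newtons": 30}}

```text
time_s: 11.45
position: [0.4466, -0.1617, 0.0192]
tool_rot: [[0.115, 0.993, 0.001], [0.993, -0.115, -0.001], [-0.001, 0.001, -1.0]]
ft_force: [-1.4, 0.3, 6.3]
grip_width: 0.0412
gripper_force: 29.9
```

Emit:
{"name": "drive_tool", "arguments": {"offset": [[0, 0, 0], [0, 0, 0], [0, 0, 0], [0, 0, 0], [0, 0, 0], [0, 0, -0.3], [0, 0, -0.8], [0, 0, -1], [0, 0, -0.8], [0, 0, -0.4]], "turn": [[0, 0, 0], [0, 0, 0], [0, 0, 0], [0, 0, 0], [0, 0, 0], [0, 0, 0], [0, 0, 0], [0, 0, 0], [0, 0, 0], [0, 0, 0]], "hand": [0, 0, 0, 0, 0, 0, 0, 0, 0, 0]}}

```text
time_s: 12.7
position: [0.4465, -0.1616, 0.153]
tool_rot: [[0.115, 0.993, 0.003], [0.993, -0.115, -0.002], [-0.001, 0.003, -1.0]]
ft_force: [-0.4, -0.4, -1.3]
grip_width: 0.041
gripper_force: 30.6
```

```bash
python3 -c "
from h import *
plan([.6276,-.0490,.155],-7,8)"
```

```text
t 12.7 p [ 0.4465 -0.1616  0.153 ] yaw -6.61
[[0.41, 0.52, -0.01], [0.42, 0.52, -0.01], [0.42, 0.52, -0.01], [0.42, 0.52, -0.01], [0.42, 0.52, -0.01], [0.42, 0.52, -0.01], [0.42, 0.52, -0.01], [0.42, 0.52, -0.01]] 
turn [0.0, 0.0, 0.01]
```

Emit:
{"name": "drive_tool", "arguments": {"offset": [[0.3, 0.37, 0], [0.55, 0.7, 0], [0.6, 0.75, 0], [0.6, 0.75, 0], [0.55, 0.7, 0], [0.45, 0.55, 0], [0.28, 0.34, 0], [0, 0, 0], [0, 0, 0.3], [0, 0, 0.5]], "turn": [[0, 0, 0], [0, 0, 0], [0, 0, 0], [0, 0, 0], [0, 0, 0], [0, 0, 0], [0, 0, 0], [0, 0, 0], [0, 0, 0], [0, 0, 0]], "hand": [0, 0, 0, 0, 0, 0, 0, 0, 0, 0]}}

```text
time_s: 13.95
position: [0.6264, -0.0486, 0.1178]
tool_rot: [[0.116, 0.993, 0.0], [0.993, -0.116, -0.0], [-0.0, 0.0, -1.0]]
ft_force: [0.4, -0.6, -1.2]
grip_width: 0.0411
gripper_force: 30.7
```

```bash
python3 -c "
from h import *
plan([.6276,-.0485,.027],-7,1)"
```

```text
t 13.95 p [ 0.6264 -0.0486  0.1178] yaw -6.65
[[0.01, 0.03, 2.27]] 
turn [0.0, 0.0, 0.06]
```

Emit:
{"name": "drive_tool", "arguments": {"offset": [[0.02, 0.03, 0.5], [0, 0, 0.6], [0, 0, 0.6], [0, 0, 0.3], [0, 0, 0.15], [0, 0, 0.04], [0, 0, 0], [0, 0, 0], [0, 0, 0], [0, 0, 0]], "turn": [[0, 0, 0], [0, 0, 0], [0, 0, 0], [0, 0, 0], [0, 0, 0], [0, 0, 0], [0, 0, 0], [0, 0, 0], [0, 0, 0], [0, 0, 0]], "hand": [0, 0, 0, 0, 0, 0, 0, 0, 0, 0]}}

```text
time_s: 15.2
position: [0.6282, -0.0477, 0.0311]
tool_rot: [[0.115, 0.993, 0.0], [0.993, -0.115, -0.0], [-0.0, 0.0, -1.0]]
ft_force: [-0.0, -0.8, 0.1]
grip_width: 0.0414
gripper_force: 30.7
```

Emit:
{"name": "drive_tool", "arguments": {"offset": [[0, 0, 0.06], [0, 0, 0.05], [0, 0, 0.03], [0, 0, 0], [0, 0, 0], [0, 0, 0], [0, 0, 0], [0, 0, -0.3], [0, 0, -0.8], [0, 0, -1]], "turn": [[0, 0, 0], [0, 0, 0], [0, 0, 0], [0, 0, 0], [0, 0, 0], [0, 0, 0], [0, 0, 0], [0, 0, 0], [0, 0, 0], [0, 0, 0]], "hand": [0, 0, 0, 0, 0.9, 0.9, 0.9, 0.9, 0.9, 0.9]}}

```text
time_s: 16.45
position: [0.6279, -0.0476, 0.1106]
tool_rot: [[0.115, 0.993, -0.001], [0.993, -0.115, 0.0], [0.0, -0.001, -1.0]]
ft_force: [0.2, 1.1, 0.7]
grip_width: 0.0769
gripper_force: 0.0
```

```bash
python3 -c "
from h import *
plan([.40,.29,.23],3,11)"
```

```text
t 16.45 p [ 0.6279 -0.0476  0.1106] yaw -6.62
[[0.7, -0.6, -0.27], [0.71, -0.59, -0.27], [0.72, -0.58, -0.27], [0.73, -0.57, -0.27], [0.74, -0.56, -0.27], [0.75, -0.55, -0.27], [0.75, -0.54, -0.27], [0.76, -0.52, -0.27], [0.77, -0.51, -0.27], [0.78, -0.5, -0.27], [0.79, -0.49, -0.27]] 
turn [-0.0, -0.0, -0.15]
```

Emit:
{"name": "drive_tool", "arguments": {"offset": [[0, 0, -0.9], [0, 0, -1], [0.75, -0.6, -1], [0.9, -0.75, 0], [1, -0.8, 0], [1, -0.8, 0], [1, -0.75, 0], [1, -0.7, 0], [1, -0.7, 0], [0.9, -0.6, 0]], "turn": [[0, 0, 0], [0, 0, 0], [0, 0, -0.2], [0, 0, -0.2], [0, 0, -0.2], [0, 0, -0.2], [0, 0, -0.2], [0, 0, -0.2], [0, 0, -0.2], [0, 0, -0.2]], "hand": [1, 1, 1, 1, 1, 1, 1, 1, 1, 1]}}

```text
time_s: 17.7
position: [0.4115, 0.2648, 0.2263]
tool_rot: [[-0.053, 0.999, 0.001], [0.999, 0.053, 0.001], [0.0, 0.001, -1.0]]
ft_force: [0.2, -0.3, -0.3]
grip_width: 0.0858
gripper_force: 0.0
```

```bash
python3 -c "
from h import *
c=camera_info('wrist');im=get_image('wrist');cv2.imwrite('pics/w3.png',im);np.save('w3.npy',c,allow_pickle=True)
cv2.imwrite('pics/top1.png',get_image('top'))
print(proj(c,[.436,.305,.08]));plan([.40,.305,.23],3,3)"
```

```text
[286.56214536 138.137848  ]
t 17.8 p [0.4103 0.266  0.2264] yaw 3.25
[[0.33, -0.07, -0.03], [0.33, -0.07, -0.03], [0.33, -0.07, -0.03]] 
turn [0.0, -0.0, 0.01]
```

View pics/w3.png

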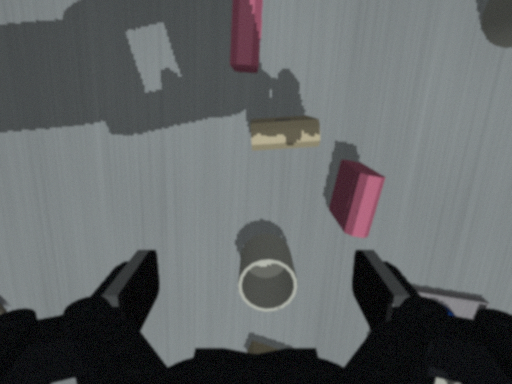

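The loose case is at (285,133), with a pink look-alike nearby at (357,198) and another at (246,35). I'll zoom in for its outline.

```bash
python3 -c "
from h import *
im=cv2.imread('pics/w3.png')[100:220,230:400]
cv2.imwrite('pics/w3c.png',cv2.convertScaleAbs(cv2.resize(im,None,fx=4.5,fy=4.5,interpolation=cv2.INTER_CUBIC),alpha=1.6))"
```

```text
(no output)
```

View pics/w3c.png

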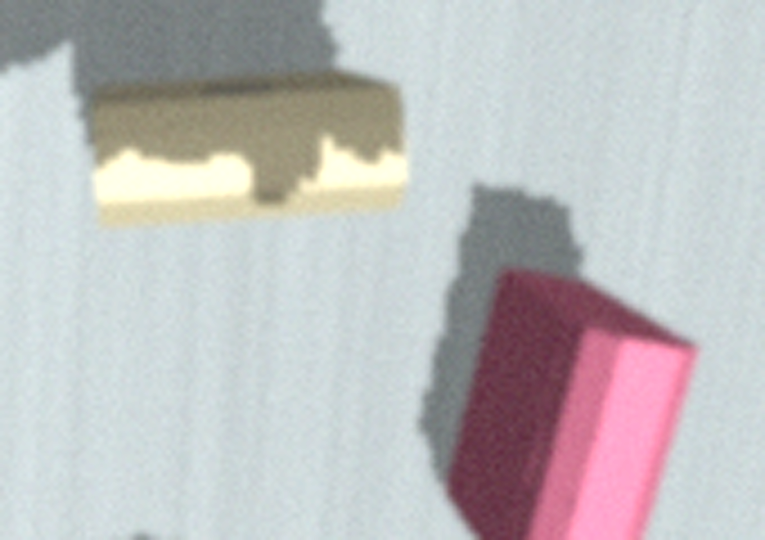

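```bash
python3 -c "
from h import *
from scipy.optimize import least_squares
c=np.load('w3.npy',allow_pickle=True).item()
px=lambda p:np.array([p[0]/4.5+230-.4,p[1]/4.5+100-.4])
obs=[((-30,-12,74),(100,228)),((30,-12,74),(403,207)),((-30,-6,80),(98,204)),((30,-6,80),(406,186))]
W=lambda q,m:[q[0]+(np.cos(q[2])*m[0]-np.sin(q[2])*m[1])/1e3,q[1]+(np.sin(q[2])*m[0]+np.cos(q[2])*m[1])/1e3,m[2]/1e3]
r=least_squares(lambda q:np.concatenate([proj(c,W(q,m))-px(o) for m,o in obs]),[.436,.305,.05])
print(r.x,np.degrees(r.x[2]),r.fun.round(2))
for m in [(-30,6,80),(-30,12,74),(30,12,74),(-30,12,4),(30,12,4),(-30,-12,4)]:print(m,((proj(c,W(r.x,m))+.4-[230,100])*4.5).round())
for p in [(505,270),(690,345),(450,490)]:
  print([ray('wrist',px(p),z,c).round(3) for z in (.0,.08)])
plan([r.x[0],r.x[1],.15],np.degrees(r.x[2]),3)
"
```

```text
[0.43481467 0.30714836 0.1171807 ] 6.713959589765596 [ 0.04  0.26 -0.28  0.63 -0.03 -0.22  0.27 -0.64]
(-30, 6, 80) [ 94. 140.]
(-30, 12, 74) [ 92. 106.]
(30, 12, 74) [401.  86.]
(-30, 12, 4) [96. 86.]
(30, 12, 4) [346.  69.]
(-30, -12, 4) [103. 186.]
[array([0.508, 0.276, 0.   ]), array([0.486, 0.289, 0.08 ])]
[array([0.558, 0.259, 0.   ]), array([0.525, 0.276, 0.08 ])]
[array([0.501, 0.217, 0.   ]), array([0.481, 0.243, 0.08 ])]
t 17.8 p [0.4103 0.266  0.2264] yaw 3.25
[[0.33, 0.22, 0.64], [0.33, 0.23, 0.64], [0.32, 0.24, 0.64]] 
turn [0.0, -0.0, -0.19]
```

Emit:
{"name": "drive_tool", "arguments": {"offset": [[0.3, 0.22, 0.2], [0.4, 0.25, 0.5], [0.28, 0.22, 0.6], [0, 0, 0.6], [0, 0, 0.6], [0, 0, 0.4], [0, 0, 0.2], [0, 0, 0], [0, 0, 0], [0, 0, 0]], "turn": [[0, 0, -0.2], [0, 0, -0.2], [0, 0, -0.18], [0, 0, 0], [0, 0, 0], [0, 0, 0], [0, 0, 0], [0, 0, 0], [0, 0, 0], [0, 0, 0]], "hand": [1, 1, 1, 1, 1, 1, 1, 1, 1, 1]}}

```text
time_s: 19.05
position: [0.4377, 0.3048, 0.1019]
tool_rot: [[-0.113, 0.994, 0.001], [0.994, 0.113, 0.0], [0.0, 0.001, -1.0]]
ft_force: [-0.0, 0.4, 0.4]
grip_width: 0.0854
gripper_force: 0.0
```

```bash
python3 -c "
from h import *
plan([.4348,.3071,.026],6.7,1)
im=cv2.imread('pics/top1.png')[120:200,225:375]
cv2.imwrite('pics/top1c.png',cv2.convertScaleAbs(cv2.resize(im,None,fx=5,fy=5,interpolation=cv2.INTER_CUBIC),alpha=1.5))"
```

```text
t 19.05 p [0.4377 0.3048 0.1019] yaw 6.47
[[0.06, -0.07, 1.9]] 
turn [0.01, -0.0, -0.04]
```

View pics/top1c.png

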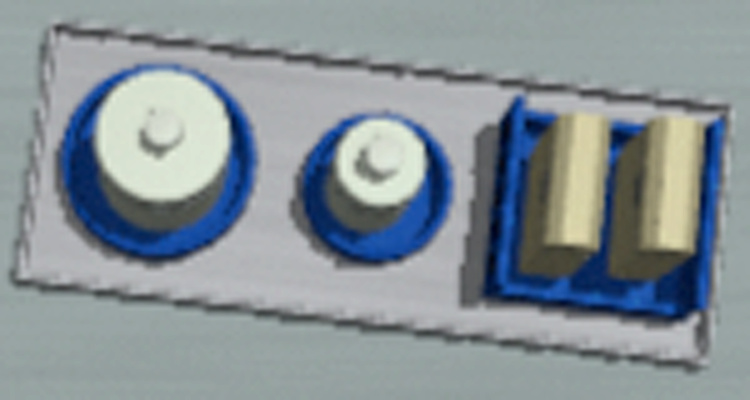

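Both jars stand upright in their rings, with the large one at (160,130) and the small one at (380,160). Next I'll grasp the case.

Emit:
{"name": "drive_tool", "arguments": {"offset": [[0.06, -0.07, 0.2], [0, 0, 0.6], [0, 0, 0.6], [0, 0, 0.35], [0, 0, 0.15], [0, 0, 0], [0, 0, 0], [0, 0, 0], [0, 0, 0], [0, 0, 0]], "turn": [[0, 0, -0.04], [0, 0, 0], [0, 0, 0], [0, 0, 0], [0, 0, 0], [0, 0, 0], [0, 0, 0], [0, 0, 0], [0, 0, 0], [0, 0, 0]], "hand": [1, 1, 1, 1, 1, 1, 0.9, 0, 0, 0], "newtons": 70}}

```text
time_s: 20.3
position: [0.4347, 0.307, 0.0261]
tool_rot: [[-0.117, 0.993, 0.001], [0.993, 0.117, 0.001], [0.0, 0.001, -1.0]]
ft_force: [-0.1, -0.1, 5.7]
grip_width: 0.0592
gripper_force: 75.1
```

Emit:
{"name": "drive_tool", "arguments": {"offset": [[0, 0, 0], [0, 0, 0], [0, 0, 0], [0, 0, 0], [0, 0, -0.3], [0, 0, -0.7], [0, 0, -1], [0, 0, -1], [0, 0, -0.9], [0, 0, -0.5]], "turn": [[0, 0, 0], [0, 0, 0], [0, 0, 0], [0, 0, 0], [0, 0, 0], [0, 0, 0], [0, 0, 0], [0, 0, 0], [0, 0, 0], [0, 0, 0]], "hand": [0, 0, 0, 0, 0, 0, 0, 0, 0, 0]}}

```text
time_s: 21.55
position: [0.4344, 0.3069, 0.204]
tool_rot: [[-0.117, 0.993, 0.003], [0.993, 0.117, 0.001], [0.001, 0.003, -1.0]]
ft_force: [-0.2, -0.0, -1.4]
grip_width: 0.0594
gripper_force: 75.0
```

```bash
python3 -c "
from h import *
plan([.6151,-.1551,.20],-7,16);print(observe()['grip_width'],observe()['gripper_force'])"
```

```text
t 21.55 p [0.4344 0.3069 0.204 ] yaw 6.71
[[-0.75, 0.2, 0.01], [-0.75, 0.21, 0.01], [-0.74, 0.22, 0.01], [-0.74, 0.23, 0.01], [-0.74, 0.24, 0.01], [-0.73, 0.25, 0.01], [-0.73, 0.26, 0.01], [-0.73, 0.27, 0.01], [-0.72, 0.28, 0.01], [-0.72, 0.29, 0.01], [-0.71, 0.31, 0.01], [-0.71, 0.32, 0.01], [-0.7, 0.33, 0.01], [-0.7, 0.34, 0.01], [-0.69, 0.35, 0.01], [-0.69, 0.36, 0.01]] 
turn [0.0, -0.0, 0.14]
0.05940606044055125 75.00258564949036
```

```bash
python3 -c "
from h import *
plan([.605,-.245,.20],-7,16)"
```

```text
t 21.55 p [0.4344 0.3069 0.204 ] yaw 6.71
[[-0.89, 0.16, 0.01], [-0.89, 0.18, 0.01], [-0.88, 0.19, 0.01], [-0.88, 0.2, 0.01], [-0.88, 0.22, 0.01], [-0.87, 0.23, 0.01], [-0.87, 0.24, 0.01], [-0.87, 0.26, 0.01], [-0.86, 0.27, 0.01], [-0.86, 0.28, 0.01], [-0.85, 0.29, 0.01], [-0.85, 0.31, 0.01], [-0.84, 0.32, 0.01], [-0.84, 0.33, 0.01], [-0.83, 0.34, 0.01], [-0.83, 0.36, 0.01]] 
turn [0.0, -0.0, 0.14]
```

Emit:
{"name": "drive_tool", "arguments": {"offset": [[-0.5, 0.09, 0], [-0.8, 0.16, 0], [-0.9, 0.19, 0], [-0.9, 0.2, 0], [-0.9, 0.22, 0], [-0.9, 0.23, 0], [-0.9, 0.24, 0], [-0.9, 0.26, 0], [-0.9, 0.27, 0], [-0.9, 0.28, 0]], "turn": [[0, 0, 0.14], [0, 0, 0.14], [0, 0, 0.14], [0, 0, 0.14], [0, 0, 0.14], [0, 0, 0.14], [0, 0, 0.14], [0, 0, 0.14], [0, 0, 0.14], [0, 0, 0.14]], "hand": [0, 0, 0, 0, 0, 0, 0, 0, 0, 0]}}

```text
time_s: 22.8
position: [0.5358, -0.0302, 0.202]
tool_rot: [[0.03, 1.0, 0.0], [1.0, -0.03, -0.0], [-0.0, 0.0, -1.0]]
ft_force: [0.7, 0.5, -0.8]
grip_width: 0.0595
gripper_force: 75.0
```

Emit:
{"name": "drive_tool", "arguments": {"offset": [[-0.85, 0.29, 0], [-0.85, 0.31, 0], [-0.84, 0.32, 0], [-0.84, 0.33, 0], [-0.83, 0.34, 0], [-0.6, 0.25, 0], [-0.3, 0.12, 0], [0, 0, 0], [0, 0, 0], [0, 0, 0]], "turn": [[0, 0, 0.14], [0, 0, 0.14], [0, 0, 0.14], [0, 0, 0.14], [0, 0, 0.14], [0, 0, 0.14], [0, 0, 0], [0, 0, 0], [0, 0, 0], [0, 0, 0]], "hand": [0, 0, 0, 0, 0, 0, 0, 0, 0, 0]}}

```text
time_s: 24.05
position: [0.6002, -0.2374, 0.2016]
tool_rot: [[0.116, 0.993, 0.0], [0.993, -0.116, 0.0], [0.0, 0.0, -1.0]]
ft_force: [0.2, -0.2, -0.9]
grip_width: 0.0594
gripper_force: 75.0
```

```bash
python3 -c "
from h import *
c=camera_info('wrist');im=get_image('wrist');cv2.imwrite('pics/w4.png',im);np.save('w4.npy',c,allow_pickle=True)
print(proj(c,[.6151,-.1551,.05]));plan([.605,-.245,.20],-7,1)
cv2.imwrite('pics/w4c.png',cv2.resize(im,None,fx=1.5,fy=1.5,interpolation=cv2.INTER_CUBIC))"
```

```text
[262.28417602  83.97569899]
t 24.1 p [ 0.6003 -0.2375  0.2016] yaw -6.68
[[-0.17, 0.14, 0.04]] 
turn [0.0, -0.0, 0.05]
```

View pics/w4c.png

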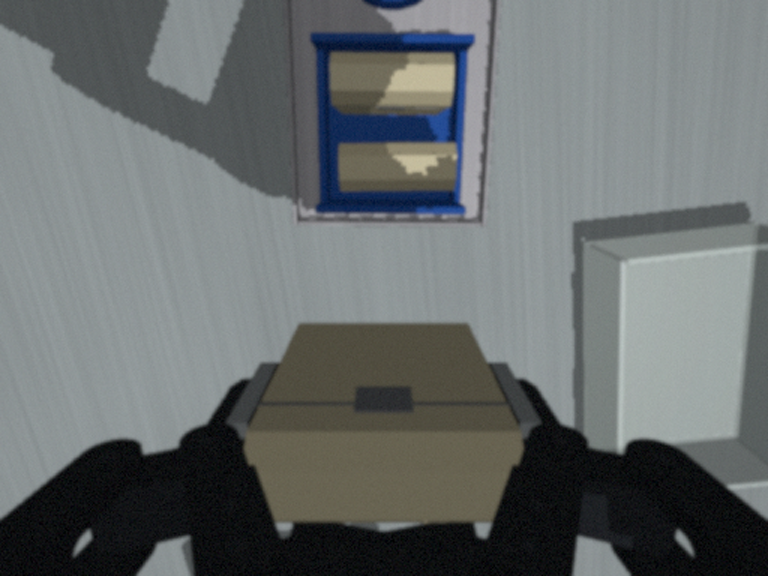

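The rack's cases appear at rows 52–115 and 142–192, and the held case is square in the gripper. A zoom will give me the gap centre.

```bash
python3 -c "
from h import *
im=cv2.imread('pics/w4.png')[15:150,195:335]
cv2.imwrite('pics/w4d.png',cv2.convertScaleAbs(cv2.resize(im,None,fx=4.4,fy=4.4,interpolation=cv2.INTER_CUBIC),alpha=1.7))"
```

```text
(no output)
```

View pics/w4d.png

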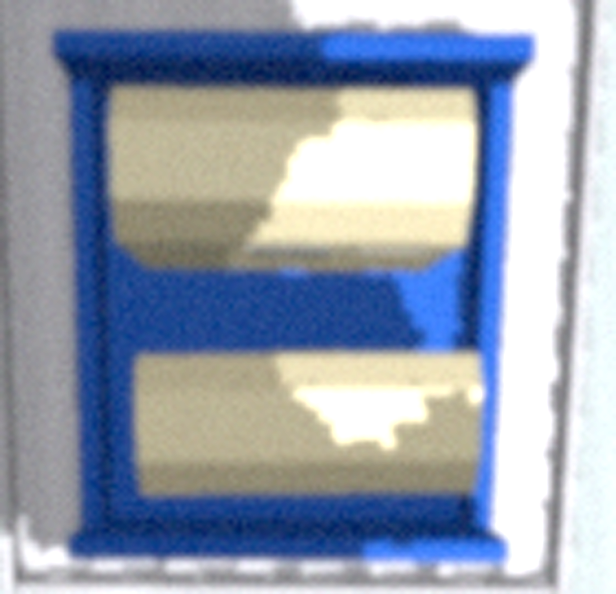

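```bash
python3 -c "
from h import *
c=np.load('w4.npy',allow_pickle=True).item()
px=lambda p:np.array([(p[0]+.5)/4.4+195-.5,(p[1]+.5)/4.4+15-.5])
s=observe();R=s['tool_rot'];p=s['position']
def t(q,z): 
  d=R.T@(ray('wrist',px(q),z,c)-p); return (d[:2]*1000).round(1)
for n,q,z in [('U far',(107,87),.08),('U far',(478,87),.08),('U flat far',(107,122),.086),('U flat far',(478,118),.086),('U flat near',(110,203),.086),('U flat near',(475,208),.086),('U near',(113,243),.08),('U near',(474,245),.08),
 ('L far',(135,352),.08),('L far',(482,352),.08),('L flat far',(135,388),.086),('L flat near',(137,462),.086),('L flat near',(478,462),.086),('L near',(140,495),.08),('L near',(478,495),.08),
 ('wall U',(55,33),.05),('wall U',(533,37),.05),('wall L',(72,555),.05),('wall L',(503,555),.05)]: print(n,t(q,z))
"
```

```text
U far [116.7 -27.4]
U far [116.7  34.2]
U flat far [110.4 -26.9]
U flat far [111.   33.6]
U flat near [ 98.1 -26.8]
U flat near [97.4 33.7]
U near [ 92.4 -27.1]
U near [92.1 34.5]
L far [ 74.6 -23.8]
L far [74.6 36.6]
L flat far [ 68.6 -23.4]
L flat near [ 56.3 -23.4]
L flat near [56.3 35.9]
L near [ 50.1 -23.5]
L near [50.2 37. ]
wall U [130.8 -39.6]
wall U [130.2  47.9]
wall L [ 35.8 -40.1]
wall L [35.9 46.8]
```

Emit:
{"name": "drive_tool", "arguments": {"offset": [[0.3, 0.03, 0], [0.5, 0.03, 0], [0.55, 0.03, 0], [0.45, 0.03, 0], [0.28, 0, 0], [0, 0, 0.4], [0, 0, 0.7], [0, 0, 0.6], [0, 0, 0.2], [0, 0, 0]], "turn": [[0, 0, 0], [0, 0, 0], [0, 0, 0], [0, 0, 0], [0, 0, 0], [0, 0, 0], [0, 0, 0], [0, 0, 0], [0, 0, 0], [0, 0, 0]], "hand": [0, 0, 0, 0, 0, 0, 0, 0, 0, 0]}}

```text
time_s: 25.35
position: [0.615, -0.1562, 0.1255]
tool_rot: [[0.117, 0.993, 0.0], [0.993, -0.117, -0.0], [-0.0, 0.0, -1.0]]
ft_force: [-0.9, 0.5, -1.5]
grip_width: 0.0591
gripper_force: 75.0
```

```bash
python3 -c "
from h import *
c=np.load('w4.npy',allow_pickle=True).item()
s=observe()
# gap centre in world: earlier pose (0.6003,-0.2375), yaw -6.68
y=np.radians(-6.68);ty=np.array([np.cos(y),np.sin(y)]);tx=np.array([-ty[1],ty[0]])
g=np.array([.6003,-.2375])+.0834*tx+.005*ty;print('target',g)
plan([g[0],g[1],.115],-6.7,1)"
```

```text
target [ 0.61496748 -0.1552478 ]
t 25.35 p [ 0.615  -0.1562  0.1255] yaw -6.74
[[0.02, -0.0, 0.26]] 
turn [0.0, 0.0, -0.01]
```

Emit:
{"name": "drive_tool", "arguments": {"offset": [[0.02, 0, 0.15], [0, 0, 0.15], [0, 0, 0.15], [0, 0, 0.15], [0, 0, 0.15], [0, 0, 0.15], [0, 0, 0.15], [0, 0, 0.15], [0, 0, 0.1], [0, 0, 0]], "turn": [[0, 0, 0], [0, 0, 0], [0, 0, 0], [0, 0, 0], [0, 0, 0], [0, 0, 0], [0, 0, 0], [0, 0, 0], [0, 0, 0], [0, 0, 0]], "hand": [0, 0, 0, 0, 0, 0, 0, 0, 0, 0]}}

```text
time_s: 26.6
position: [0.6148, -0.1554, 0.073]
tool_rot: [[0.117, 0.993, -0.001], [0.993, -0.117, 0.0], [0.0, -0.001, -1.0]]
ft_force: [0.6, -1.2, -1.5]
grip_width: 0.0592
gripper_force: 75.0
```

Going in freely, so I'll continue down to the floor (TCP about 0.032).

Emit:
{"name": "drive_tool", "arguments": {"offset": [[0, 0, 0.15], [0, 0, 0.15], [0, 0, 0.15], [0, 0, 0.15], [0, 0, 0.15], [0, 0, 0.12], [0, 0, 0.06], [0, 0, 0.04], [0, 0, 0.02], [0, 0, 0]], "turn": [[0, 0, 0], [0, 0, 0], [0, 0, 0], [0, 0, 0], [0, 0, 0], [0, 0, 0], [0, 0, 0], [0, 0, 0], [0, 0, 0], [0, 0, 0]], "hand": [0, 0, 0, 0, 0, 0, 0, 0, 0, 0]}}

```text
time_s: 27.85
position: [0.6149, -0.1554, 0.0337]
tool_rot: [[0.117, 0.993, 0.0], [0.993, -0.117, 0.0], [0.0, 0.0, -1.0]]
ft_force: [-0.0, 0.2, -1.6]
grip_width: 0.0593
gripper_force: 75.1
```

Emit:
{"name": "drive_tool", "arguments": {"offset": [[0, 0, 0.03], [0, 0, 0.02], [0, 0, 0], [0, 0, 0], [0, 0, 0], [0, 0, 0], [0, 0, 0], [0, 0, 0], [0, 0, 0], [0, 0, 0]], "turn": [[0, 0, 0], [0, 0, 0], [0, 0, 0], [0, 0, 0], [0, 0, 0], [0, 0, 0], [0, 0, 0], [0, 0, 0], [0, 0, 0], [0, 0, 0]], "hand": [0, 0, 0, 0, 0, 0, 0, 0, 0, 0]}}

```text
time_s: 29.1
position: [0.615, -0.1554, 0.0321]
tool_rot: [[0.117, 0.993, 0.0], [0.993, -0.117, -0.0], [-0.0, 0.0, -1.0]]
ft_force: [-1.5, 0.5, 6.0]
grip_width: 0.0594
gripper_force: 75.4
```

Emit:
{"name": "drive_tool", "arguments": {"offset": [[0, 0, 0], [0, 0, 0], [0, 0, 0], [0, 0, 0], [0, 0, -0.1], [0, 0, -0.4], [0, 0, -0.8], [0, 0, -1], [0, 0, -1], [0, 0, -1]], "turn": [[0, 0, 0], [0, 0, 0], [0, 0, 0], [0, 0, 0], [0, 0, 0], [0, 0, 0], [0, 0, 0], [0, 0, 0], [0, 0, 0], [0, 0, 0]], "hand": [0.9, 0.9, 0.9, 0.9, 0.9, 0.9, 0.9, 1, 1, 1]}}

```text
time_s: 30.35
position: [0.6148, -0.1554, 0.2065]
tool_rot: [[0.117, 0.993, 0.001], [0.993, -0.117, -0.001], [-0.0, 0.001, -1.0]]
ft_force: [0.2, 0.3, -0.4]
grip_width: 0.0855
gripper_force: 0.0
```

Emit:
{"name": "drive_tool", "arguments": {"offset": [[-0.3, -0.3, -0.3], [-0.8, -0.8, 0], [-0.8, -0.8, 0], [-0.8, -0.8, 0], [-0.5, -0.5, 0], [0, 0, 0], [0, 0, 0], [0, 0, 0], [0, 0, 0], [0, 0, 0]], "turn": [[0, 0, 0], [0, 0, 0], [0, 0, 0], [0, 0, 0], [0, 0, 0], [0, 0, 0], [0, 0, 0], [0, 0, 0], [0, 0, 0], [0, 0, 0]], "hand": [1, 1, 1, 1, 1, 1, 1, 1, 1, 1]}}

```text
time_s: 31.6
position: [0.473, -0.2673, 0.2156]
tool_rot: [[0.117, 0.993, -0.0], [0.993, -0.117, 0.0], [0.0, -0.0, -1.0]]
ft_force: [-0.3, 0.3, 0.5]
grip_width: 0.0853
gripper_force: 0.0
```

```bash
python3 -c "
from h import *
a=get_image('top')[110:270,90:440];b=get_image('side')[150:270,250:370]
a=cv2.resize(a,None,fx=2.2,fy=2.2,interpolation=cv2.INTER_CUBIC);b=cv2.resize(b,None,fx=2,fy=2,interpolation=cv2.INTER_CUBIC)
o=np.zeros((a.shape[0]+b.shape[0],a.shape[1],3),np.uint8);o[:a.shape[0]]=a;o[a.shape[0]:,:b.shape[1]]=b
cv2.imwrite('pics/end.png',cv2.convertScaleAbs(o,alpha=1.4))"
```

```text
(no output)
```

View pics/end.png

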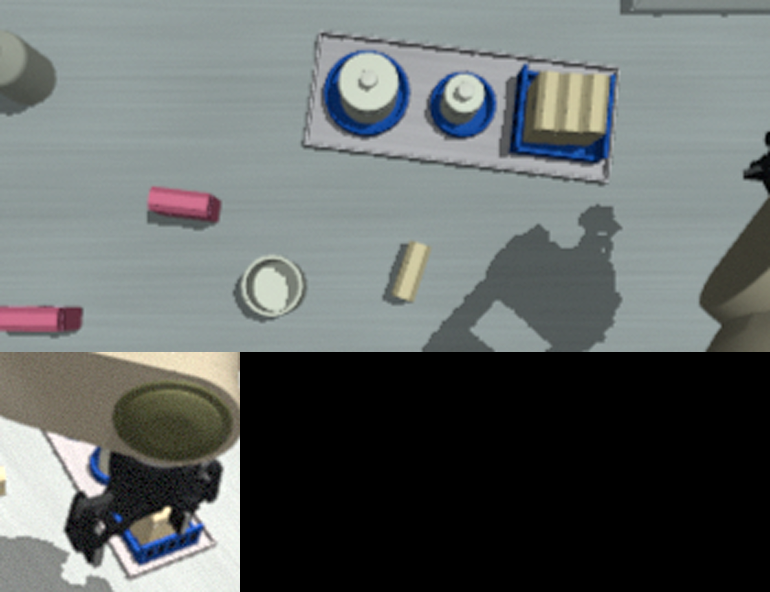

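The top view shows three cases side by side in the rack around (570,105). Both jars stand in their holders, and the pot and short case haven't moved.

```bash
python3 -c "
from rig import env
print(env.close_job())"
```

```text
the job is handed in; nothing more can be done
None
```

The tray is made up and handed in at about 32 s: the final camera view shows both jars upright in their holders and the third case side by side with the other two in the rack, with the open pot and short case where they were.

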